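# Put the polisher in second gear and start it

### The job

Put the small bench polisher into its second gear: push the black ball of the gear lever sideways from behind with the fingertips, past the catch of first gear, right over to the second stop. Then press the green start button fully down and let it come up again. Do not put the fingers round the ball or grip it, do not press green before the lever is in second, never press the red stop button, and leave the specimens, the bolt and the tape standing where they are.

Things in the scene. Friction and masses are not known exactly. Their poses are not given: they have to be found in the camera images.
- polisher: Fixed bench polisher. Grey box 120 (x) by 240 mm (y), deck 80 mm high; behind it a round platen with blue pad, 136 mm across, 84 mm high, centred at x = +95 mm. Origin on the worktop under the box's centre; x to the platen, y to the operator's left. Place and yaw vary. Lever slot along y at x = 0, centred at y = -35 mm; buttons at y = +80, x = -30 and +30 mm, either one can be green.
- selector (a joint): Gear lever angle, rad: about 0 neutral (leans to the polisher's -y), 0.52 first gear (a catch, upright), 1.05 second gear (end stop, leans to +y). Turns about the polisher's x, pivot 55 mm above the worktop at x = 0, y = -35 mm. A level push of 6 to 13 N on the ball takes it out of each catch; half-way to the next position it tips over and snaps in. A catch holds it in second.
- selector_knob (a point): Centre of the lever's black ball, 28 mm in diameter, on a 9 mm steel rod, 90 mm from the pivot. Goes from y = -80 mm to y = +10 mm in the polisher's frame at x = 0; 133 mm above the worktop at both ends, 145 mm in the middle. Its axes turn with the lever.
- start (a joint): Travel of the green start button, m: 0 up, 0.006 fully down; a spring returns it. About 5 N presses it fully down.
- start_top (a point): Centre of the top face of the green start button, 26 mm in diameter, in a round steel bezel on the deck.
- stop (a joint): Travel of the red stop button, m: 0 up, 0.006 fully down.
- stop_top (a point): Centre of the top face of the red stop button, same size as the green one, 60 mm from it.
- specimen_3_mid (a point): Red resin-mounted specimen, upright cylinder 30 mm in diameter, 20 mm high, loose on the worktop in front of the polisher; point at its centre.
- bolt_m16_mid (a point): Steel bolt standing on its head, 24 x 28 x 48 mm, loose in front of the polisher; point at its centre.
- specimen_4_mid (a point): Green resin-mounted specimen, upright cylinder 25 mm in diameter, 17 mm high, loose to the left of the polisher; point at its centre.
- masking_tape_mid (a point): Roll of cream masking tape lying flat, 90 mm across, 24 mm high, loose to the left of the polisher; point at its centre.

How it is judged (in metres and radians):
On the way, in this order (a step that is already met when the one before it is completed fails the run):
1. the lever is in second gear (value of joint selector above 0.98 rad), for 0.2 s.
2. with the lever in second, the green button is pressed down (value of joint start above 0.0045 m and value of joint selector above 0.98 rad), for 0.1 s.
At the end, for the whole second after the job is handed in: The lever rests in second gear (above 0.98 rad), the green button has been pressed (more than 4.5 mm) with the lever there and both buttons are up again (under 1.5 mm), and the two specimens, the bolt and the tape are within 15 mm of where they stood (value of joint selector above 0.98 rad and value of joint each of start, stop below 0.0015 m and distance of each of specimen_3_mid, bolt_m16_mid, specimen_4_mid, masking_tape_mid from where it was at the start of the episode below 0.015 m); the robot touches nothing.
It fails at once if the green button is pressed (more than 2.5 mm) while the lever is not in second gear (value of joint start above 0.0025 m and value of joint selector below 0.95 rad).
It fails at once if the red stop button is pressed (more than 2.5 mm) (value of joint stop above 0.0025 m).
It fails at once if the fingers are put round the lever's ball (grasp point within 18 mm of its centre) (distance between the grasp point and selector_knob below 0.018 m).
It fails at once if a specimen, the bolt or the tape is lifted, carried or pushed more than 15 mm (distance of any of specimen_3_mid, bolt_m16_mid, specimen_4_mid, masking_tape_mid from where it was at the start of the episode above 0.015 m).
It also fails if it takes over 45 s, if anything falls off the work surface, if the arm or the gripper's body presses on something with over 40 N, if the wrist force passes 120 N, or if a joint passes its speed limit or range.

### The arm

A 6-joint arm with a two-finger parallel gripper is mounted at the origin on a cart in front of the work surface, level with it; the furniture and walls round the work are solid. World frame = base frame: x ahead of the robot, y to its left, z up, the work surface at z = 0. Lengths are in mm, angles in rad, forces in N, time in s.
With the tool pointing down it reaches from about 350 to 775 mm from the base axis. Payload 7.3 kg.
Tool frame: the origin (TCP) lies on the front face of the gripper's body, between the roots of the fingers; the fingertips stand 66 mm ahead of it and the grasp point (between the pads) lies 47 mm ahead of it (bot.tip_extent is the distance from the TCP to the fingertips, in mm); z points along the fingers, y is the line along which they close (so a half turn about z gives the same grasp; the last joint's range is limited). The gripper opens to 92 mm and grips with 3 to 60 N. Pads are 19 mm wide; open, the fingers measure 130 mm over their backs; the gripper's body (75 mm by 190 mm) begins 47 mm behind the grasp point.
Start: joints at [-1.284, 0.342, 1.524, -0, 1.275, -0.146], TCP at [220.215, -476.596, 292.241] pointing down, gripper open.
Joint ranges: [-2.53, 2.53], [-0.77, 2.02], [0.04, 2.7], [-1, 4.14], [0.28, 2.66], [-3.11, 3.11]. Speed limits (rad/s): [2.57, 2.57, 3.14, 3.14, 3.14, 3.14].

### API

Orientations are given as [roll, pitch, yaw] about the fixed x, y, z axes, in that order (R = Rz(yaw) Ry(pitch) Rx(roll)).
In Python, from plant import readout, viewer, order, bot gives the robot as it stands.
- The arm moves only by the shell command python3 -m creep 'ROWS'. ROWS is text: rows parted by semicolons, each of 7 numbers parted by spaces: the shift along the world's x, y, z in m, then the turn, a rotation vector about the world's x, y, z in rad, then the opening in per cent of the stroke, from 0 (shut) to 100 (fully open). A call has 1 to 8 rows; each row shifts and turns the commanded pose from where the row before left it; what a row does not reach is not made up. A row lasts 1/12 s, in which the tool goes at most 41.7 mm and 7.16 degrees, less where a joint would pass 70% of its speed; a pose out of reach is approached as far as the arm can. A call is refused whole if a number of a shift passes 0.0417 or a number of a turn 0.125, either way. A call with a gripper value outside its range is refused whole. The fingers move at their own pace and stop on an object; the grip force is fixed at half the most. Time passes only in rows, so rows that do not move let the fingers close. It gives the time, the measured TCP pose, the force, the opening and the grip force at its end, in the units of the state.
- readout.get_obs(): the state, without advancing time (a new reading comes with each control period).
- viewer.capture(name): name is "scene" or "top"; returns the picture (400x640x3 uint8, red, green, blue); there is no depth.
- viewer.camera_info(name): a dict with "fx", "fy", "cx", "cy" (pixels), "D" ([k1, k2, p1, p2, k3] as OpenCV has them; the pictures are not rectified), "origin" and "rotation" of the camera in the world. Camera axes: x right, y up, looking along -z (the intrinsics and any distortion apply to the point x, -y, -z); pixel columns grow to the right and rows downward; lengths in mm; the calibration is good to about 2 mm. A picture is of the moment at which its call begins. camera_info takes no time and is no camera call.
- order.close_job(): hands the job in; it is judged then, once.
The state is a dict: "time": time; "joint_positions": joint angles; "dq": joint speeds; "tau": joint torques, N m; "tool_pos": TCP position; "tcp_rot": TCP orientation; "contact_force": force on the tool from outside, world axes, zero at the start; "moment": the same for the moment, N m; "grip_width": finger opening in mm; "finger_force": force on a finger pad.
Only numpy, scipy, OpenCV 4.12 (cv2) and the standard library are available. Lean on these libraries where they do the work, as an engineer would, in place of code of your own. Each camera call takes 0.05 s, during which the arm holds its last target. There are 200 camera calls.

## Working session

There is one attempt and no reset: what is moved stays moved. The work goes in short steps, Python scripts to look and compute and a shell command to move; the robot and the scene stay as the last step left them, time stands still between calls to the robot, and variables do not carry over. Pictures are saved under pics/ and viewed, at most 10 in all, crops included, and the job is handed in when it is done.

```bash
mkdir -p pics; python3 - <<'E'
from plant import readout, viewer
import cv2
for n in ("scene","top"):
    cv2.imwrite(f"pics/{n}0.png",viewer.capture(n)[:,:,::-1]); print(viewer.camera_info(n))
print(readout.get_obs())
E
```

```text
{'fx': 502.19311925840987, 'fy': 502.19311925840987, 'cx': 314.9235270425891, 'cy': 202.8561166902029, 'D': array([-0.00719311,  0.        ,  0.        ,  0.        ,  0.        ]), 'origin': array([172.18700315, 905.5386713 , 637.94969007]), 'rotation': array([ 0.84129713, -0.00597228, -2.63433747])}
{'fx': 491.16688270053527, 'fy': 491.16688270053527, 'cx': 320.5975888207391, 'cy': 192.5986692400083, 'D': array([-0.01603656,  0.        ,  0.        ,  0.        ,  0.        ]), 'origin': array([403.46438015, 360.72184455, 944.62728034]), 'rotation': array([ 0.05297236,  0.00558976, -1.57005111])}
{'time': 0.1, 'joint_positions': array([-1.28402581e+00,  3.42616867e-01,  1.52489641e+00, -1.11045196e-05,
        1.27540601e+00, -1.46040660e-01]), 'dq': array([ 0.00093299, -0.00183597,  0.00057326, -0.00221485, -0.00144134,
        0.00110965]), 'tau': array([ 1.96945803e-03, -4.32005596e+01, -2.44693422e+01,  7.20109977e-02,
        5.26229572e-02, -5.52396511e-05]), 'tool_pos': array([ 220.11952747, -476.33069984,  291.64194006]), 'tcp_rot': array([-3.14027860e+00, -1.82547487e-04,  4.32814298e-01]), 'contact_force': array([ 0.34554553,  0.33491433, -0.43855609]), 'moment': array([ 0.0127246 , -0.00420284, -0.02233518]), 'finger_force': 0.0, 'grip_width': 91.72298205872879}
```

View pics/scene0.png

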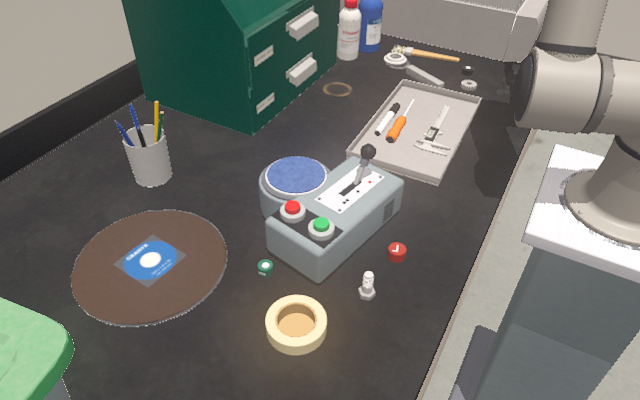

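View pics/top0.png

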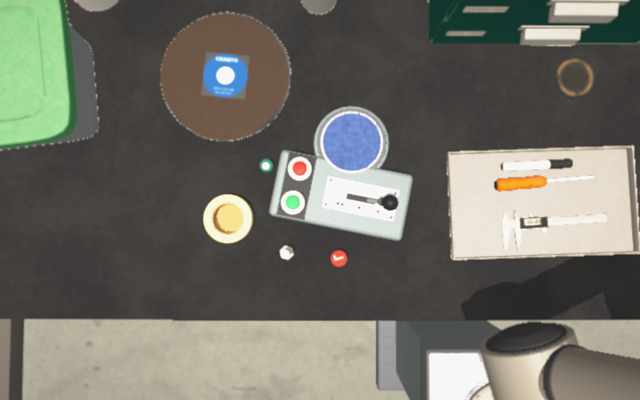

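The top view shows the ball at (390,203), green at (292,202), red at (300,168) and the platen at (352,141). The scene view shows the ball at (368,151), green at (321,226) and red at (292,209). The lever is in neutral.

```bash
cat > h.py <<'E'
import numpy as np, cv2
from plant import viewer
from scipy.spatial.transform import Rotation as R
def ray(n,p):
    c=viewer.camera_info(n); K=np.array([[c['fx'],0,c['cx']],[0,c['fy'],c['cy']],[0,0,1]])
    u=cv2.undistortPoints(np.array([[p]],float),K,c['D'])[0,0]
    return c['origin'],R.from_euler('xyz',c['rotation']).apply([u[0],-u[1],-1])
def atz(n,p,z): o,d=ray(n,p); return o+d*(z-o[2])/d[2]
def tri(p,q):
    o,d=ray('scene',p);e,f=ray('top',q)
    s=np.linalg.lstsq(np.c_[d,-f],e-o,rcond=None)[0]; a,b=o+d*s[0],e+f*s[1]
    return (a+b)/2,np.linalg.norm(a-b)
E
python3 - <<'E'
from h import *
import cv2
np.set_printoptions(precision=1,suppress=True)
t=cv2.imread('pics/top0.png');s=cv2.imread('pics/scene0.png')
def blob(im,box,f):
    x0,y0,x1,y1=box; c=im[y0:y1,x0:x1].astype(int); m=f(c[...,0],c[...,1],c[...,2]).astype(np.uint8)
    n,l,st,ce=cv2.connectedComponentsWithStats(m); k=1+np.argmax(st[1:,4]); return ce[k]+[x0,y0],st[k]
g=lambda b,g,r:(g>r+50)&(g>b+30); r=lambda b,g,r:(r>g+70); k=lambda b,g,r:(b+g+r<170); bl=lambda b,g,r:(b>r+40)
gt=blob(t,(278,185,310,218),g);rt=blob(t,(285,152,315,185),r);kt=blob(t,(380,192,402,214),k);pt=blob(t,(305,100,400,180),bl)
gs=blob(s,(305,212,338,240),g);rs=blob(s,(278,196,306,222),r);ks=blob(s,(358,140,380,164),k)
for n,a,b in(("green",gs,gt),("red",rs,rt),("knob",ks,kt)): print(n,a,b,*tri(a[0],b[0]))
G=atz('top',gt[0],90);Rd=atz('top',rt[0],90);P=atz('top',pt[0],84);Kn=atz('top',kt[0],133)
print(G,Rd,P,Kn)
# frame: x from green->red (toward platen), fit from model points
M=np.array([[-30,80],[30,80],[95,0],[0,-80]]);W=np.array([G,Rd,P,Kn])[:,:2]
A=M-M.mean(0);B=W-W.mean(0);th=np.arctan2((A[:,0]*B[:,1]-A[:,1]*B[:,0]).sum(),(A*B).sum())
Q=np.array([[np.cos(th),-np.sin(th)],[np.sin(th),np.cos(th)]]);o=W.mean(0)-Q@M.mean(0)
print("yaw",th,"org",o,"res",W-(M@Q.T+o))
for m in([0,-80],[0,-35],[0,10],[-30,80],[30,80]):print(m,Q@m+o)
for n,p,z in(("bolt",(286,253),30),("s3",(339,258),20),("s4",(266,166),17),("tape",(228,218),24)):print(n,atz('top',p,z))
E
```

```text
Traceback (most recent call last):
ValueError: attempt to get argmax of an empty sequence
```

```bash
python3 - <<'E'
from h import *
np.set_printoptions(precision=1,suppress=True)
t=cv2.imread('pics/top0.png');s=cv2.imread('pics/scene0.png')
def blob(im,box,f):
    x0,y0,x1,y1=box; c=im[y0:y1,x0:x1].astype(int); m=f(c[...,0],c[...,1],c[...,2]).astype(np.uint8)
    n,l,st,ce=cv2.connectedComponentsWithStats(m); k=1+np.argmax(st[1:,4]); return ce[k]+[x0,y0],st[k]
g=lambda b,g,r:(g>r+50)&(g>b+30); r=lambda b,g,r:(r>g+70); k=lambda b,g,r:(b+g+r<170); k2=lambda b,g,r:(b+g+r<240);bl=lambda b,g,r:(b>r+40)
gt=blob(t,(278,185,310,218),g);rt=blob(t,(285,152,315,185),r);kt=blob(t,(380,192,402,214),k);pt=blob(t,(305,100,400,180),bl)
gs=blob(s,(305,212,338,240),g);rs=blob(s,(278,196,306,222),r);ks=blob(s,(358,142,380,162),k2)
for n,a,b in(("green",gs,gt),("red",rs,rt),("knob",ks,kt)): print(n,a,b,*tri(a[0],b[0]))
G=atz('top',gt[0],90);Rd=atz('top',rt[0],90);P=atz('top',pt[0],84);Kn=atz('top',kt[0],133)
print(G,Rd,P,Kn)
M=np.array([[-30,80],[30,80],[95,0],[0,-80]]);W=np.array([G,Rd,P,Kn])[:,:2]
A=M-M.mean(0);B=W-W.mean(0);th=np.arctan2((A[:,0]*B[:,1]-A[:,1]*B[:,0]).sum(),(A*B).sum())
Q=np.array([[np.cos(th),-np.sin(th)],[np.sin(th),np.cos(th)]]);o=W.mean(0)-Q@M.mean(0)
print("yaw %.3f"%th,"org",o,"res",W-(M@Q.T+o))
for m in([0,-80],[0,-35],[0,10],[-30,80],[30,80]):print(m,Q@m+o)
for n,p,z in(("bolt",(286,253),30),("s3",(339,258),20),("s4",(266,166),17),("tape",(228,218),24)):print(n,atz('top',p,z))
E
```

```text
green (array([320.9, 223.8]), array([  9,   5,  15,  15, 189], dtype=int32)) (array([292.3, 201.7]), array([  8,  10,  14,  14, 152], dtype=int32)) [431.9 414.   98. ] 1.4334638811495004
red (array([292. , 206.6]), array([  7,   4,  15,  14, 185], dtype=int32)) (array([299.3, 167.7]), array([  8,   9,  14,  14, 157], dtype=int32)) [490.9 402.1  97.9] 1.2945181494454558
knob (array([361. , 151.5]), array([3, 7, 1, 6, 6], dtype=int32)) (array([389.1, 202. ]), array([  2,   4,  15,  14, 103], dtype=int32)) [435.4 253.9 132.3] 9.551007742767354
[432.9 414.9  90. ] [492.3 402.7  90. ] [539.1 311.4  84. ] [431.  252.1 133. ]
yaw -0.201 org [446.5 330.4] res [[-0.3  0.1]
 [ 0.4 -0.1]
 [-0.6 -0.1]
 [ 0.4  0.1]]
[0, -80] [430.6 252. ]
[0, -35] [439.6 296.1]
[0, 10] [448.5 340.2]
[-30, 80] [433.1 414.8]
[30, 80] [491.9 402.8]
bolt [339.8 429.9  30. ]
s3 [329.9 331.4  20. ]
s4 [503.2 469.6  17. ]
tape [404.5 539.5  24. ]
```

The fit closes to under 1 mm: yaw is -0.201 and the green button is at (433,415). Next I shut the fingers, turn the tool so its x axis lies along the push direction, and go round high to behind the ball, aiming for (422,213).

```bash
python3 -m creep '0.025 0.02 0 0 0 0.117 0;0.025 0.02 0 0 0 0.117 0;0.025 0.02 0 0 0 0.117 0;0.025 0.02 0 0 0 0.117 0;0.025 0.02 0 0 0 0.117 0;0.025 0.02 0 0 0 0.117 0;0.025 0.02 0 0 0 0.117 0;0.025 0.02 0 0 0 0.117 0'
python3 -m creep '0 0.035 0 0 0 0 0;0 0.035 0 0 0 0 0;0 0.035 0 0 0 0 0;0 0.035 0 0 0 0 0;0 0.035 0 0 0 0 0;0 0.035 0 0 0 0 0;0 0.035 0 0 0 0 0;0 0.035 0 0 0 0 0'
```

```text
time: 0.77
tool_pos: [421.2, -315.3, 291.9]
tcp_rot: [-3.141, -0.0, 1.375]
contact_force: [0.6, 0.1, 0.1]
grip_width: 42.9
finger_force: 0.0
time: 1.43
tool_pos: [419.7, -35.0, 292.1]
tcp_rot: [-3.141, -0.0, 1.368]
contact_force: [0.9, 0.0, -0.1]
grip_width: 0.5
finger_force: 0.0
```

```bash
python3 -m creep '0 0.035 0 0 0 0 0;0 0.035 0 0 0 0 0;0 0.035 0 0 0 0 0;0 0.035 0 0 0 0 0;0 0.035 0 0 0 0 0;0 0.035 0 0 0 0 0;0.002 0.03 0 0 0 0 0;0 0 0 0 0 0 0'
python3 -m creep '0 0 -0.03 0 0 0 0;0 0 -0.03 0 0 0 0;0 0 -0.03 0 0 0 0;0 0 -0.016 0 0 0 0;0 0 0 0 0 0 0;0 0 0 0 0 0 0'
python3 - <<'E'
from plant import viewer
import cv2
a=viewer.capture("top")[130:260,260:430,::-1];b=viewer.capture("scene")[90:260,250:450,::-1]
a=cv2.resize(a,(400,306),interpolation=2);b=cv2.resize(b,(400,340),interpolation=2)
cv2.imwrite("pics/a1.png",cv2.hconcat([cv2.copyMakeBorder(a,0,34,0,0,0),b]))
E
```

```text
time: 2.1
tool_pos: [421.8, 207.6, 291.9]
tcp_rot: [-3.141, -0.002, 1.373]
contact_force: [-0.2, -1.2, -0.3]
grip_width: 0.7
finger_force: 0.0
time: 2.6
tool_pos: [422.0, 203.1, 185.9]
tcp_rot: [-3.14, 0.001, 1.369]
contact_force: [0.1, -0.6, 0.0]
grip_width: 0.6
finger_force: 0.0
```

View pics/a1.png

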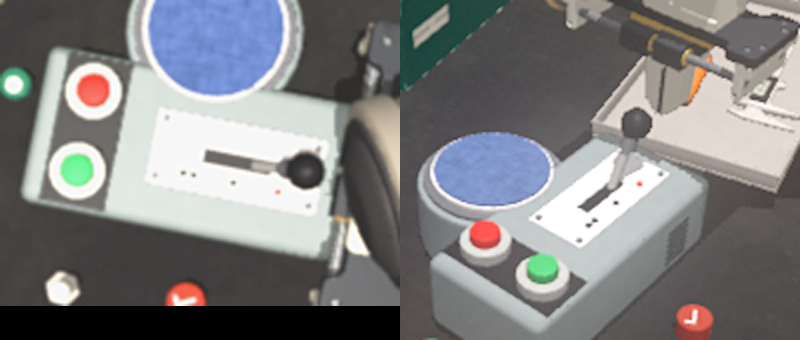

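The shut fingers stand behind the ball (top-crop 305,170) and in line with it, with nothing touching. Next I push along the slot, direction (0.2, 0.98).

```bash
python3 -m creep '0.002 0.01 0 0 0 0 0;0.002 0.01 0 0 0 0 0;0.002 0.01 0 0 0 0 0;0.002 0.01 0 0 0 0 0;0.002 0.01 0 0 0 0 0;0 0 0 0 0 0 0'
python3 -m creep '0.002 0.01 0 0 0 0 0;0.002 0.01 0 0 0 0 0;0.002 0.01 0 0 0 0 0;0 0 0 0 0 0 0'
python3 -m creep '0.002 0.01 0 0 0 0 0;0.002 0.01 0 0 0 0 0;0 0 0 0 0 0 0'
```

```text
time: 3.2
tool_pos: [432.9, 255.6, 187.0]
tcp_rot: [3.14, -0.002, 1.37]
contact_force: [-0.6, 0.7, 0.1]
grip_width: 0.5
finger_force: 0.0
time: 3.53
tool_pos: [438.3, 284.6, 186.3]
tcp_rot: [-3.142, 0.001, 1.37]
contact_force: [-1.7, -6.2, 4.1]
grip_width: 0.5
finger_force: 3.0
time: 3.78
tool_pos: [442.7, 305.1, 186.3]
tcp_rot: [3.141, -0.002, 1.369]
contact_force: [0.5, -1.2, 0.6]
grip_width: 0.7
finger_force: 0.0
```

```bash
cat > look.py <<'E'
from plant import viewer
import cv2,sys
a=viewer.capture("top")[130:260,260:430,::-1];b=viewer.capture("scene")[90:260,250:450,::-1]
a=cv2.resize(a,(400,306),interpolation=2);b=cv2.resize(b,(400,340),interpolation=2)
cv2.imwrite(sys.argv[1],cv2.hconcat([cv2.copyMakeBorder(a,0,34,0,0,0),b]))
E
python3 look.py pics/a2.png
```

```text
(no output)
```

View pics/a2.png

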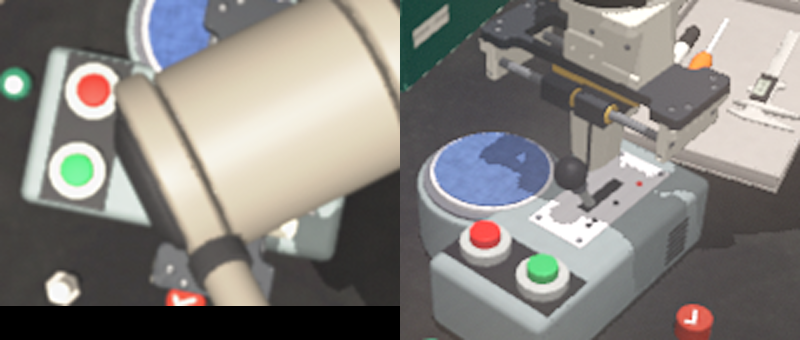

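The ball now leans towards the buttons, at scene pixel (335,176). I'll check that against the second-gear position and push a little further until the stop resists.

```bash
python3 - <<'E'
from h import *
for y,z in((-10,145-4),(10,133),):
    p=np.array([446.5+.1997*y,330.4+.98*y,z])
    c=viewer.camera_info('scene');q=R.from_euler('xyz',c['rotation']).inv().apply(p-c['origin'])
    print(y,c['cx']+c['fx']*q[0]/-q[2],c['cy']-c['fy']*q[1]/-q[2])
E
python3 -m creep '0.001 0.004 0 0 0 0 0;0.001 0.004 0 0 0 0 0;0 0 0 0 0 0 0;0 0 0 0 0 0 0'
```

```text
-10 341.6412495147903 166.78923821244786
10 333.6958920875098 176.51776194416303
time: 4.22
tool_pos: [444.3, 311.5, 186.2]
tcp_rot: [3.141, -0.0, 1.369]
contact_force: [-0.4, -0.2, 0.7]
grip_width: 0.5
finger_force: 0.0
```

```bash
python3 -m creep '0.001 0.003 0 0 0 0 0;0 0.002 0 0 0 0 0;0 0 0 0 0 0 0;0 0 0 0 0 0 0'
```

```text
time: 4.55
tool_pos: [445.2, 315.2, 186.1]
tcp_rot: [-3.142, 0.003, 1.369]
contact_force: [0.8, -6.4, 1.3]
grip_width: 0.1
finger_force: 3.2
```

The stop resists with 6.4 N, so the lever is in second. I'll back off, rise, and go over to the green button.

```bash
python3 -m creep '-0.004 -0.018 0 0 0 0 0;0 0 0.03 0 0 0 0;0 0 0.03 0 0 0 0;0 0 0.03 0 0 0 0;0 0 0 0 0 0 0'
python3 -m creep '0 0.03 0 0 0 0 0;0 0.03 0 0 0 0 0;-0.004 0.03 0 0 0 0 0;-0.004 0.028 0 0 0 0 0;0 0 0 0 0 0 0;0 0 -0.03 0 0 0 0;0 0 -0.03 0 0 0 0;0 0 0 0 0 0 0'
```

```text
time: 4.97
tool_pos: [443.2, 299.4, 282.3]
tcp_rot: [3.133, -0.007, 1.369]
contact_force: [0.1, 0.6, 0.8]
grip_width: 0.3
finger_force: 0.0
time: 5.63
tool_pos: [430.9, 414.6, 210.3]
tcp_rot: [-3.135, 0.008, 1.369]
contact_force: [-1.0, -0.9, -2.0]
grip_width: 0.4
finger_force: 0.0
```

```bash
python3 -m creep '0.001 0 -0.015 0 0 0 0;0 0 -0.015 0 0 0 0;0 0 0 0 0 0 0;0 0 0 0 0 0 0'
python3 look.py pics/a3.png
```

```text
time: 5.97
tool_pos: [434.4, 416.1, 186.8]
tcp_rot: [-3.141, 0.001, 1.368]
contact_force: [-0.3, 0.3, 1.0]
grip_width: 0.3
finger_force: 0.0
```

View pics/a3.png

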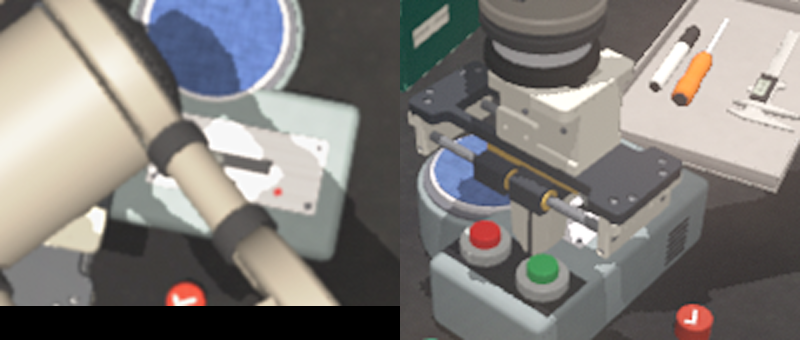

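The fingers hang near the green button, which is at crop (543,268). I'll project the expected tip position to check.

```bash
python3 - <<'E'
from h import *
c=viewer.camera_info('scene')
def pr(p):
    q=R.from_euler('xyz',c['rotation']).inv().apply(np.array(p)-c['origin']);u,v=c['cx']+c['fx']*q[0]/-q[2],c['cy']-c['fy']*q[1]/-q[2]
    return [round(400+(u-250)*2),round((v-90)*2)]
for dx in(-19,19):
  for dy in(-9.5,9.5): print(pr([434.4+.98*dx+.2*dy,416.1-.2*dx+.98*dy,120.8]))
print(pr([433,414.5,97]))
E
```

```text
[565, 251]
[548, 264]
[526, 229]
[510, 242]
[539, 268]
```

The projected tip matches the picture, so the tip is centred over green. I'll press down in small steps and watch the force.

```bash
python3 -m creep '-0.001 -0.001 -0.01 0 0 0 0;0 0 -0.01 0 0 0 0;0 0 0 0 0 0 0;0 0 0 0 0 0 0'
python3 -m creep '0 0 -0.004 0 0 0 0;0 0 -0.003 0 0 0 0;0 0 0 0 0 0 0;0 0 0 0 0 0 0'
```

```text
time: 6.4
tool_pos: [432.9, 415.1, 165.8]
tcp_rot: [-3.141, 0.001, 1.369]
contact_force: [-0.9, -0.8, 2.4]
grip_width: 0.8
finger_force: 1.2
time: 6.73
tool_pos: [433.3, 415.5, 161.6]
tcp_rot: [3.14, -0.001, 1.369]
contact_force: [-4.4, -3.5, 16.9]
grip_width: 0.5
finger_force: 8.4
```

```bash
python3 -m creep '0 0 -0.002 0 0 0 0;0 0 0 0 0 0 0;0 0 0 0 0 0 0;0 0 0 0 0 0 0'
python3 look.py pics/a4.png
```

```text
time: 7.07
tool_pos: [433.2, 415.5, 161.3]
tcp_rot: [3.139, -0.002, 1.369]
contact_force: [-7.8, -7.0, 29.3]
grip_width: 0.2
finger_force: 14.0
```

View pics/a4.png

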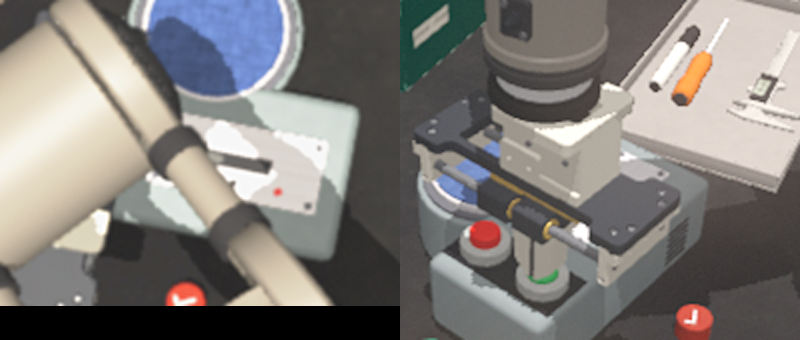

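Fingertips rest on green, which shows sunken in its bezel (crop 543,270), against a hard stop. While releasing slowly I'll read where contact ends, to confirm the full 6 mm of travel.

```bash
for i in 1 2 3; do python3 -m creep '0 0 0.002 0 0 0 0;0 0 0 0 0 0 0;0 0 0 0 0 0 0' | grep -E 'pos|contact'; done
for i in 1 2 3 4 5; do python3 -m creep '0 0 0.0015 0 0 0 0;0 0 0 0 0 0 0;0 0 0 0 0 0 0' | grep -E 'pos|contact'; done
```

```text
tool_pos: [433.3, 415.5, 161.6]
contact_force: [-4.7, -4.2, 16.2]
tool_pos: [433.3, 415.5, 161.8]
contact_force: [-1.1, -2.0, 4.6]
tool_pos: [433.3, 415.5, 163.3]
contact_force: [-0.3, -0.3, 3.5]
tool_pos: [433.3, 415.5, 164.7]
contact_force: [0.8, 0.4, 3.8]
tool_pos: [433.3, 415.5, 166.2]
contact_force: [0.4, 0.9, 1.5]
tool_pos: [433.2, 415.4, 167.7]
contact_force: [0.4, 0.5, 1.6]
tool_pos: [433.0, 415.3, 169.0]
contact_force: [0.4, 0.4, 0.2]
tool_pos: [433.2, 415.4, 170.8]
contact_force: [0.4, -0.3, -0.5]
```

Spring force fell from 4.6 N to 0 over about 6 mm, so the press was full. I'll rise and move clear.

```bash
python3 -m creep '0 0 0.03 0 0 0 0;0 0 0.03 0 0 0 0;0 0 0.03 0 0 0 0;0 0 0.03 0 0 0 0;0 -0.035 0 0 0 0 0;0 -0.035 0 0 0 0 0;0 -0.035 0 0 0 0 0;0 -0.035 0 0 0 0 0'
python3 -m creep '0 -0.035 0 0 0 0 0;0 -0.035 0 0 0 0 0;0 -0.035 0 0 0 0 0;0 -0.035 0 0 0 0 0;0 -0.035 0 0 0 0 0;0 -0.035 0 0 0 0 0;0 -0.035 0 0 0 0 0;0 -0.035 0 0 0 0 0'
python3 -m creep '0 0 0 0 0 0 0;0 0 0 0 0 0 0;0 0 0 0 0 0 0'
python3 look.py pics/a5.png; python3 -c "
from plant import viewer;import cv2
cv2.imwrite('pics/top5.png',viewer.capture('top')[:,:,::-1])"
```

```text
time: 9.83
tool_pos: [432.7, 274.1, 290.8]
tcp_rot: [3.141, -0.0, 1.37]
contact_force: [0.6, 1.1, 0.8]
grip_width: 0.5
finger_force: 0.0
time: 10.5
tool_pos: [432.8, -6.2, 291.0]
tcp_rot: [3.141, 0.0, 1.369]
contact_force: [0.4, -0.2, -0.3]
grip_width: 0.4
finger_force: 0.0
time: 10.75
tool_pos: [433.1, -4.3, 290.8]
tcp_rot: [-3.142, -0.0, 1.368]
contact_force: [-0.1, -0.8, -0.6]
grip_width: 0.6
finger_force: 0.0
```

View pics/a5.png

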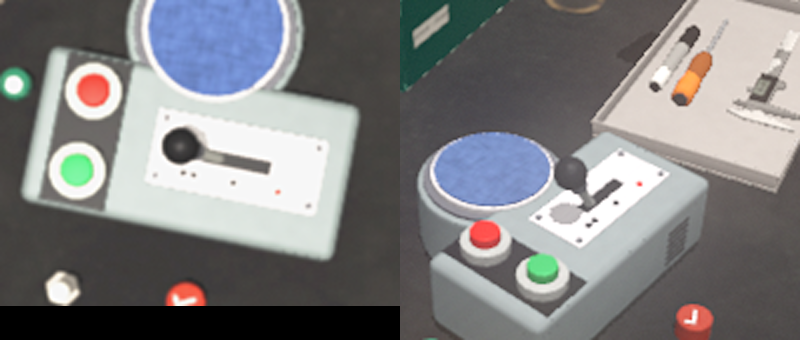

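View pics/top5.png

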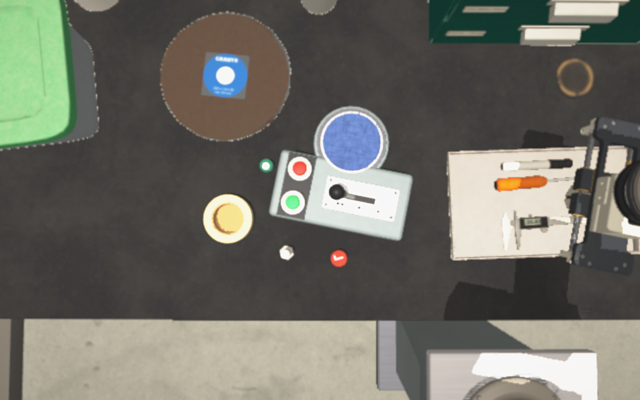

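The ball is at the second stop (top view 337,192) and both buttons are up. The specimens, bolt and tape stand where they were, and the arm is clear.

```bash
python3 -c "
from plant import order;print(order.close_job())"
```

```text
the job is handed in; nothing more can be done
None
```

The polisher's lever is in second gear, the green button was pressed fully and came back up, nothing else was moved, and the job is handed in (no verdict was returned).

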